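# Release the brake of a tube slide and push it to its marked stop

### The job

On the slide rail, press down the black square pad in the middle of the carriage to free its brake, and with the pad kept down push the carriage along the rail until it meets the stop marked by a round knob. Then let go, so that the pad springs up and the brake holds the carriage there. Only press and push: pick nothing up, and leave the things round the rail where they are.

Things in the scene. Friction and masses are not known exactly. Their poses are not given: they have to be found in the camera images.
- rail: fixed slide rail on the worktop: aluminium plate 100 x 420 mm, 10 mm thick, with guide bars to 21.5 mm high. Origin at the centre of its underside; its y axis is the direction of travel (roughly left-right), z up
- pad_top (a point): centre of the top face of the black square pad (44 x 44 mm) in the middle of the carriage. At rest 41 mm to 42 mm above the worktop and 7 to 8 mm proud of the carriage plate round it. Axes as the rail's
- plate_mid (a point): middle of the grey carriage (plate 100 mm along the rail, top 34 mm above the worktop). Two ledges, 12 mm thick, cross it: inner faces 30 mm either way along the rail from here, tops 48 mm high; a fingertip on the pad may drag it by friction or push the ledge ahead. Bumpers end 54 mm from here along the rail. A tube lies clipped at the far edge: axis 51 mm off in the rail's +x, top 50 mm high
- carriage (a joint): position of the carriage along the rail's y axis, m; 0 at the rail's middle. Starts within 50 mm of it. With the pad up a brake holds it (over 25 N to drag it, which is not allowed); with the pad pressed 2 mm or more it slides with about 2 N
- pad (a joint): how far the pad is pressed down, m: 0 to -0.001 at rest, 0.005 fully down. Sprung: 6 to 10 N presses it down; springs up when let go
- knob_stop: the marked stop, clamped across the rail towards one of its ends (either, from run to run): dark steel block 72 mm across the rail, 24 mm along it, its top 40 mm above the worktop, on top of it a round black knob 32 mm across, its top 56 mm above the worktop. Origin at the centre of the block's underside, 10 mm above the worktop. The carriage's bumper meets the block when pad centre and stop centre are 67 mm apart
- plain_stop: the other stop, towards the rail's other end: the same block without a knob. Origin likewise
- label_roll: white roll of labels, 66 mm across, 26 mm high, lying flat in front of the rail. Bystander, loose; origin at the centre of its underside
- marker: marker pen 133 mm long, 12 mm thick, lying in front of the rail. Bystander, loose; origin at the centre of its underside
- tape_roll: roll of tape, 69 mm across, 19 mm high, lying beyond the rail's right end. Bystander, loose; origin at the centre of its underside
- timer: small white count-down timer, 39 x 68 x 62 mm, standing beyond the rail's left end. Bystander, loose; origin at the centre of its underside
- forceps: steel forceps, 144 mm long, 9 mm high, lying to the left. Bystander, loose; origin at the centre of its underside
- tip_box: yellow box of pipette tips with clear lid, 88 x 124 x 80 mm, to the left. Bystander, loose; origin at the centre of its underside

How it is judged (in metres and radians):
On the way, in this order (a step that is already met when the one before it is completed fails the run):
1. the pad is pressed down while the carriage is still away from the knob stop (value of joint pad above 0.002 m and not (horizontal distance between pad_top and knob_stop below 0.0695 m)), for 0.1 s.
2. the carriage, its pad still down, is against the knob stop (value of joint pad above 0.0015 m and horizontal distance between pad_top and knob_stop below 0.0695 m), for 0.1 s.
At the end, for the whole second after the job is handed in: the carriage rests against the knob stop (gap under 2.5 mm), the pad is up (less than 1 mm down) and nothing moves (horizontal distance between pad_top and knob_stop below 0.0695 m and value of joint pad below 0.001 m and velocity of joint carriage between -0.005 and 0.005 m/s); the robot touches nothing.
It fails at once if the carriage is dragged with its pad up, against the brake (value of joint pad below 0.0008 m and (velocity of joint carriage above 0.015 m/s or velocity of joint carriage below -0.015 m/s)).
It fails at once if a thing beside the rail is moved or lifted (over 20 mm) (distance of any of label_roll, marker, tape_roll, timer, forceps, tip_box from where it was at the start of the episode above 0.02 m).
It also fails if it takes over 35 s, if anything falls off the work surface, if the arm or the gripper's body presses on something with over 40 N, if the wrist force passes 120 N, or if a joint passes its speed limit or range.

### The arm

A 6-joint arm with a two-finger parallel gripper is mounted at the origin on a cart in front of the work surface, level with it; the furniture and walls round the work are solid. World frame = base frame: x ahead of the robot, y to its left, z up, the work surface at z = 0. Lengths are in m, angles in degrees, forces in N, time in s.
With the tool pointing down it reaches from about 0.35 to 0.875 m from the base axis. Payload 4.2 kg.
Tool frame: the origin (TCP) lies at the very end of the fingers, on their centre line; the grasp point (between the pads) lies 19 mm behind it; z points along the fingers, y is the line along which they close (so a half turn about z gives the same grasp; the last joint's range is limited). The gripper opens to 87 mm and grips with 3 to 60 N. Pads are 19 mm wide; open, the fingers measure 117 mm over their backs; the gripper's body (75 mm by 190 mm) begins 51 mm behind the grasp point.
Start: joints at [86.035, 22.042, 0.453, 0, -68.411, -14.817], TCP at [0.201, 0.592, 0.223] pointing down, gripper open.
Joint ranges: [-179.83, 179.83], [-69.29, 118.12], [-61.27, 80.66], [-181.25, 117.63], [-171.15, -9.14], [-177.46, 177.46]. Speed limits (degrees/s): [159.86, 159.86, 180, 180, 180, 180].

### API

Orientations are given as a 3x3 rotation matrix whose columns are the frame's x, y, z axes.
In Python, from station import sense, optics, r gives the robot as it stands. The module is installed in compiled form; this text tells all that it offers.
- The arm moves only by the shell command python3 -m pendant 'ROWS' [OPENING]. ROWS is JSON, a list that holds one entry, the list of rows, each a list of 4 numbers: the shift along the tool's x, y, z normalised to -1 to 1, where 1 is 100 mm, then the turn about the tool's z normalised to -1 to 1, where 1 is 2 rad. A call has 1 to 8 rows; each row is the pose to reach, as a shift and turn from the pose commanded when the call began, along the tool's axes at that moment; what a row does not reach only later rows make up. A row lasts 1/10 s, in which the tool goes at most 50 mm and 8.59 degrees, less where a joint would pass 70% of its speed; a pose out of reach is approached as far as the arm can. A call with a number of a shift or a turn outside -1 to 1 is refused whole. A call with a gripper value outside its range is refused whole. OPENING is the closure, from 0 (fully open) to 1 (shut), set as the call begins (- or left out, the last holds). The fingers move at their own pace and stop on an object; the grip force is fixed at half the most. Time passes only in rows, so rows that repeat a pose let the fingers close. It gives the time, the measured TCP pose, the force, the opening and the grip force at its end, in the units of the state.
- sense(): the state, without advancing time (a new reading comes with each control period).
- optics.capture(name): name is "side" or "top"; returns the picture (400x640x3 uint8, red, green, blue); there is no depth.
- optics.get_calibration(name): a dict with "camera_matrix" (3x3 intrinsics, pixels), "camera_from_world" (4x4, takes a point from world to camera coordinates). Camera axes: x right, y down, z forward; pixel columns grow to the right and rows downward; lengths in m; the calibration is good to about 2 mm. A picture is of the moment at which its call begins. get_calibration takes no time and is no camera call.
- r.finish_job(): hands the job in; it is judged then, once.
The state is a dict: "time_s": time; "joints": joint angles; "joint_velocities": joint speeds; "effort": joint torques, N m; "tcp_pos": TCP position; "ee_rot": TCP orientation; "wrist_force": force on the tool from outside, world axes, zero at the start; "moment": the same for the moment, N m; "gripper_width": opening from 0.0 (shut) to 1.0 (fully open); "gripper_force": force on a finger pad.
Only numpy, scipy, OpenCV 4.12 (cv2) and the standard library are available. Lean on these libraries where they do the work, as an engineer would, in place of code of your own. Each camera call takes 0.05 s, during which the arm holds its last target. There are 200 camera calls.

## Working session

There is one attempt and no reset: what is moved stays moved. The work goes in short steps, Python scripts to look and compute and a shell command to move; the robot and the scene stay as the last step left them, time stands still between calls to the robot, and variables do not carry over. Pictures are saved under pics/ and viewed, at most 10 in all, crops included, and the job is handed in when it is done.

```bash
mkdir -p pics
python3 - <<'E'
from station import sense, optics
import cv2
s=sense(); print(s['time_s'],s['tcp_pos'],s['ee_rot'],s['wrist_force'],s['gripper_width'])
for n in('top','side'):
    cv2.imwrite(f'pics/{n}1.png',optics.capture(n)[:,:,::-1]); print(optics.get_calibration(n))
E
```

```text
0.0 [0.20101712 0.59114609 0.22146064] [[ 9.46688278e-01 -3.22150463e-01 -6.19946279e-04]
 [-3.22151047e-01 -9.46685943e-01 -2.10423714e-03]
 [ 9.09865413e-05  2.19177298e-03 -9.99997594e-01]] [-0.17372503 -0.39766567 -0.41214008] 1.0032659031556008
{'camera_matrix': array([[490.30335736,   0.        , 318.48814891],
       [  0.        , 490.30335736, 199.15233528],
       [  0.        ,   0.        ,   1.        ]]), 'camera_from_world': array([[ 0.02399276, -0.99966422,  0.00978704,  0.07068342],
       [-0.99196494, -0.02502211, -0.12401388,  0.51876188],
       [ 0.12421713, -0.00673297, -0.99223222,  1.42555824],
       [ 0.        ,  0.        ,  0.        ,  1.        ]])}
{'camera_matrix': array([[480.47153984,   0.        , 317.65071421],
       [  0.        , 480.47153984, 190.43487387],
       [  0.        ,   0.        ,   1.        ]]), 'camera_from_world': array([[-0.32779474, -0.94474713, -0.0018624 ,  0.23928581],
       [-0.55223532,  0.19320537, -0.81099188,  0.32087946],
       [ 0.76654208, -0.26481039, -0.58505444,  1.3335952 ],
       [ 0.        ,  0.        ,  0.        ,  1.        ]])}
```

View pics/top1.png

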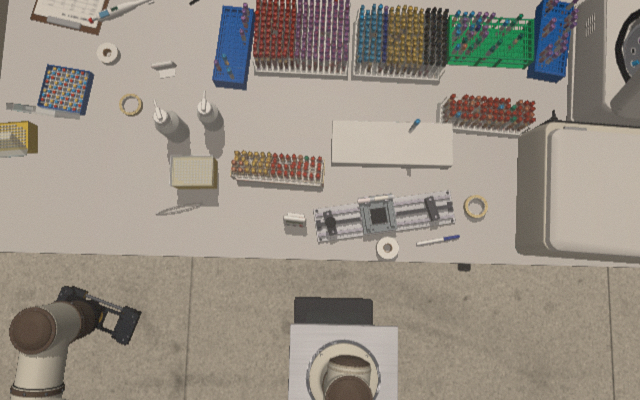

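View pics/side1.png

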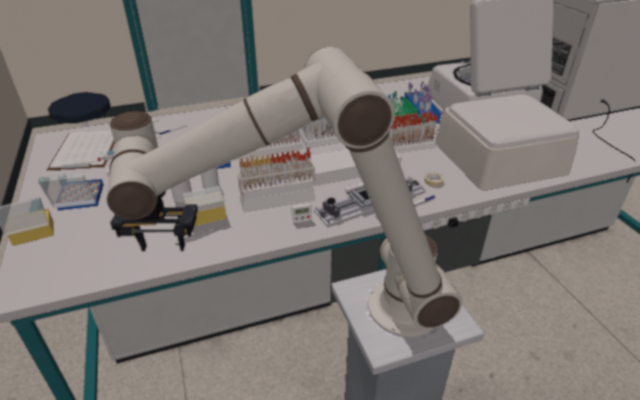

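The top view shows the rail from (316,225) to (453,207), with the pad near (379,215) and stops near (331,222) and (432,208). In the side view the round knob seems to be on the left stop, at about (332,205). I'll zoom in on both.

Run:
```python
import cv2,numpy as np
a=cv2.imread('pics/top1.png')[180:265,275:495]; b=cv2.imread('pics/side1.png')[165:235,285:450]
a=cv2.resize(a,(770,297),interpolation=cv2.INTER_CUBIC); b=cv2.resize(b,(707,300),interpolation=cv2.INTER_CUBIC)
o=np.zeros((597,770,3),np.uint8); o[:297]=a; o[297:,:707]=b; cv2.imwrite('pics/c1.png',o)
```

```text
(no output)
```

View pics/c1.png

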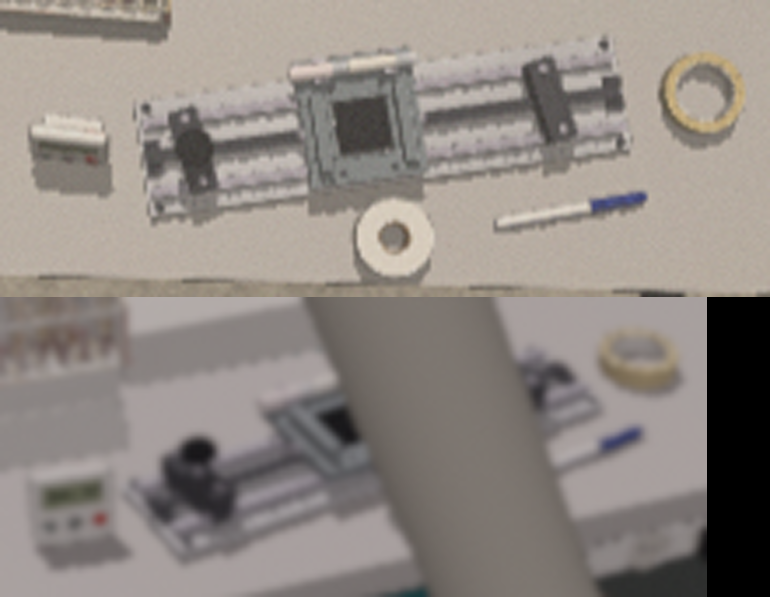

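```bash
cat > h.py <<'E'
import numpy as np,cv2
from station import sense,optics
def ray(n,uv,z):
    c=optics.get_calibration(n);T=c['camera_from_world'];R=T[:3,:3]
    o=-R.T@T[:3,3]; d=R.T@np.linalg.inv(c['camera_matrix'])@[uv[0],uv[1],1]
    return o+d*(z-o[2])/d[2]
def todelta(p):
    s=sense();return s['ee_rot'].T@(np.array(p)-s['tcp_pos'])
E
python3 - <<'E'
from h import *
im=cv2.imread('pics/top1.png')
m=(im[200:232,363:395].max(2)<75).astype(np.uint8)
n,l,st,ce=cv2.connectedComponentsWithStats(m);i=1+st[1:,4].argmax();print(st[i],ce[i]+[363,200])
pad=ray('top',ce[i]+[363,200],.0415);k=ray('top',(330.4,222.6),.056);p=ray('top',(432.1,208.3),.04)
print(pad,k,p)
u=(k-p)[:2];L=np.hypot(*u);u/=L;print(L,u,'gap',np.hypot(*(pad-k)[:2]),'off',np.cross(u,(pad-p)[:2]))
s=sense();print(np.degrees(np.arctan2(*(s['ee_rot'].T@[*u,0])[:2])), 'yaw err of tool y to rail')
print(todelta([*pad[:2],.15]))
E
```

```text
[  8   8  16  16 198] [378.06060606 215.45454545]
[ 0.47173461 -0.09302314  0.0415    ] [0.44606558 0.04732752 0.056     ] [ 0.49708376 -0.25291594  0.04      ]
0.30454718937851594 [-0.16752141  0.98586844] gap 0.1426786905599936 off -0.0017945425359918582
-151.56685269317313 yaw err of tool y to rail
[0.47666269 0.56046897 0.07269618]<stdin>:7: DeprecationWarning: Arrays of 2-dimensional vectors are deprecated. Use arrays of 3-dimensional vectors instead. (deprecated in NumPy 2.0)
```

The knob stop is on the left. The stop spacing, the sideways offset and the roughly 76 mm of travel all fit the sizes given. Next I'll close the fingers and move across at height.

```bash
python3 -m pendant '[[[0.4,0.47,0,0],[0.8,0.93,0,0],[0.8,0.93,0,0],[0.8,0.93,0,0]]]' 1 
python3 -m pendant '[[[0.4,0.47,0,0],[0.8,0.93,0,0],[0.8,0.93,0,0],[0.8,0.93,0,0]]]'
python3 -m pendant '[[[0.4,0.47,0,0],[0.8,0.93,0,0],[0.8,0.93,0,0],[0.8,0.93,0,0]]]'
python3 -m pendant '[[[0.4,0.47,0,0],[0.8,0.93,0,0],[0.8,0.93,0,0],[0.8,0.93,0,0]]]'
python3 -m pendant '[[[0.4,0.47,0,0],[0.8,0.93,0,0],[0.8,0.93,0,0],[0.8,0.93,0,0]]]'
python3 -m pendant '[[[0,0,0,-0.248],[0,0,0,-0.248],[0,0,0,-0.248],[0,0,0,-0.248],[0,0,0,-0.248],[0,0,0,-0.248]]]'
python3 - <<'E'
from h import *
print(todelta([.4717,-.093,.10]),sense()['ee_rot'])
E
```

```text
time_s: 0.5
tcp_pos: [0.2477, 0.4749, 0.2227]
ee_rot: [[0.946, -0.324, -0.001], [-0.324, -0.946, -0.001], [-0.0, 0.001, -1.0]]
wrist_force: [-0.3, 0.1, 0.8]
gripper_width: 0.719
gripper_force: 0.0
time_s: 0.9
tcp_pos: [0.2932, 0.3623, 0.2226]
ee_rot: [[0.946, -0.324, -0.0], [-0.324, -0.946, -0.0], [-0.0, 0.0, -1.0]]
wrist_force: [-0.2, 0.2, 0.0]
gripper_width: 0.358
gripper_force: 0.0
time_s: 1.3
tcp_pos: [0.3391, 0.2494, 0.2226]
ee_rot: [[0.946, -0.324, -0.0], [-0.324, -0.946, 0.0], [-0.0, -0.0, -1.0]]
wrist_force: [0.3, 0.2, -0.3]
gripper_width: 0.033
gripper_force: 0.0
time_s: 1.7
tcp_pos: [0.3854, 0.1362, 0.2225]
ee_rot: [[0.946, -0.324, 0.0], [-0.324, -0.946, -0.0], [0.0, -0.0, -1.0]]
wrist_force: [-0.3, -0.2, -0.1]
gripper_width: 0.001
gripper_force: 0.0
time_s: 2.1
tcp_pos: [0.4317, 0.0226, 0.2222]
ee_rot: [[0.946, -0.324, -0.0], [-0.324, -0.946, -0.0], [-0.0, 0.0, -1.0]]
wrist_force: [0.5, 1.1, 0.2]
gripper_width: 0.003
gripper_force: 0.0
time_s: 2.7
tcp_pos: [0.4305, 0.0241, 0.2225]
ee_rot: [[0.986, 0.168, 0.0], [0.168, -0.986, 0.0], [0.0, -0.0, -1.0]]
wrist_force: [0.2, -0.4, 0.2]
gripper_width: 0.011
gripper_force: 0.0
[0.02092574 0.12242422 0.12250303] [[ 9.85745675e-01  1.68242237e-01  1.14773864e-04]
 [ 1.68242216e-01 -9.85745671e-01  1.70421081e-04]
 [ 1.41809864e-04 -1.48682035e-04 -9.99999979e-01]]
```

```bash
python3 -m pendant '[[[0.1,0.4,0,0],[0.2,0.8,0,0],[0.2,1,0,0],[0.2,1,0,0]]]'
python3 -m pendant '[[[0,0.22,0.3,0],[0,0.22,0.7,0],[0,0.22,1,0],[0,0.22,1,0],[0,0.22,1.0,0]]]'
python3 -m pendant '[[[0,0,0.2,0],[0,0,0.45,0],[0,0,0.45,0],[0,0,0.45,0]]]'
python3 - <<'E'
from h import *
print(sense()['tcp_pos'],todelta([.4717,-.093,.0415]))
a=optics.capture('side')[:,:,::-1];b=optics.capture('top')[:,:,::-1]
cv2.imwrite('pics/side2.png',a);cv2.imwrite('pics/top2.png',b)
K=lambda i,x,y:cv2.resize(i[y:y+75,x:x+180],(720,300),interpolation=cv2.INTER_CUBIC)
cv2.imwrite('pics/c2.png',np.vstack([K(a,285,165),K(b,290,180)]))
E
```

```text
time_s: 3.1
tcp_pos: [0.4672, -0.0736, 0.2221]
ee_rot: [[0.986, 0.164, -0.001], [0.164, -0.986, -0.0], [-0.001, 0.0, -1.0]]
wrist_force: [-0.5, -0.3, 0.4]
gripper_width: 0.004
gripper_force: 0.0
time_s: 3.6
tcp_pos: [0.471, -0.0935, 0.1232]
ee_rot: [[0.986, 0.169, 0.0], [0.169, -0.986, -0.001], [0.0, 0.001, -1.0]]
wrist_force: [0.4, 0.1, 0.5]
gripper_width: 0.005
gripper_force: 0.0
time_s: 4.0
tcp_pos: [0.4718, -0.0939, 0.0793]
ee_rot: [[0.986, 0.168, 0.003], [0.168, -0.986, -0.0], [0.003, 0.001, -1.0]]
wrist_force: [0.8, -0.3, 0.0]
gripper_width: 0.008
gripper_force: 0.0
[ 0.47178724 -0.09387145  0.07930854] [-4.58084329e-05 -8.99557965e-04  3.78079541e-02]
```

View pics/c2.png

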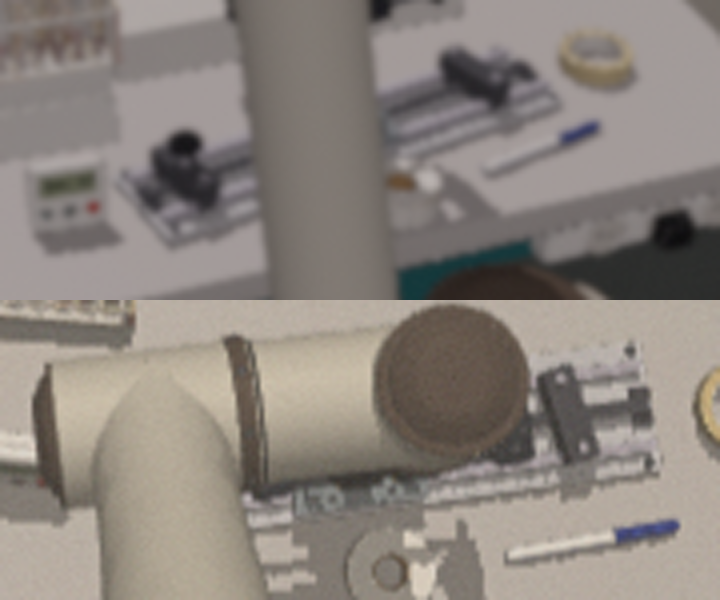

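The arm hides the pad in both views. The TCP agrees with the measured pad to 1 mm, and the clearance is ±15 mm, so I'll press.

```bash
python3 -m pendant '[[[0,0,0.15,0],[0,0,0.3,0],[0,0,0.34,0],[0,0,0.36,0],[0,0,0.36,0]]]'
python3 -m pendant '[[[0,0,0.01,0],[0,0,0.02,0],[0,0,0.03,0],[0,0,0.03,0]]]'
```

```text
time_s: 4.6
tcp_pos: [0.471, -0.0942, 0.0423]
ee_rot: [[0.986, 0.168, 0.002], [0.168, -0.986, 0.0], [0.001, 0.0, -1.0]]
wrist_force: [0.4, -0.3, -0.4]
gripper_width: 0.009
gripper_force: 0.0
time_s: 5.0
tcp_pos: [0.4711, -0.0942, 0.0392]
ee_rot: [[0.986, 0.168, 0.002], [0.168, -0.986, -0.0], [0.002, 0.0, -1.0]]
wrist_force: [0.1, -0.4, 6.2]
gripper_width: 0.005
gripper_force: 2.5
```

```bash
python3 -m pendant '[[[0,0,0.01,0],[0,0,0.02,0],[0,0,0.02,0],[0,0,0.02,0]]]'
```

```text
time_s: 5.4
tcp_pos: [0.4712, -0.0942, 0.0374]
ee_rot: [[0.986, 0.168, 0.002], [0.168, -0.986, -0.0], [0.002, 0.0, -1.0]]
wrist_force: [-0.6, 1.2, 7.8]
gripper_width: 0.009
gripper_force: 3.9
```

The pad is about 4 mm down at 7.8 N. Now I'll push along tool −y, towards the knob.

```bash
python3 -m pendant '[[[0,-0.03,0,0],[0,-0.07,0,0],[0,-0.12,0,0],[0,-0.17,0,0],[0,-0.22,0,0],[0,-0.26,0,0],[0,-0.3,0,0],[0,-0.3,0,0]]]'
```

```text
time_s: 6.2
tcp_pos: [0.4662, -0.0647, 0.0376]
ee_rot: [[0.986, 0.168, 0.002], [0.168, -0.986, -0.0], [0.002, 0.001, -1.0]]
wrist_force: [-0.4, 0.1, 7.6]
gripper_width: 0.008
gripper_force: 3.9
```

```bash
python3 -m pendant '[[[0,-0.03,0,0],[0,-0.08,0,0],[0,-0.13,0,0],[0,-0.18,0,0],[0,-0.24,0,0],[0,-0.3,0,0],[0,-0.35,0,0],[0,-0.35,0,0]]]'
python3 -m pendant '[[[0,-0.02,0,0],[0,-0.04,0,0],[0,-0.06,0,0],[0,-0.08,0,0],[0,-0.1,0,0],[0,-0.1,0,0]]]'
```

```text
time_s: 7.0
tcp_pos: [0.4604, -0.0299, 0.0375]
ee_rot: [[0.986, 0.169, 0.002], [0.169, -0.986, -0.0], [0.002, 0.0, -1.0]]
wrist_force: [-1.0, 1.1, 7.7]
gripper_width: 0.007
gripper_force: 3.9
time_s: 7.6
tcp_pos: [0.4589, -0.0205, 0.0375]
ee_rot: [[0.986, 0.168, 0.002], [0.168, -0.986, -0.0], [0.002, 0.001, -1.0]]
wrist_force: [0.1, -2.8, 7.0]
gripper_width: 0.004
gripper_force: 3.9
```

```bash
python3 -m pendant '[[[0,-0.02,0,0],[0,-0.04,0,0],[0,-0.06,0,0],[0,-0.08,0,0],[0,-0.08,0,0]]]'
python3 -m pendant '[[[0,-0.02,0,0],[0,-0.04,0,0],[0,-0.06,0,0],[0,-0.06,0,0]]]'
```

```text
time_s: 8.1
tcp_pos: [0.4574, -0.0128, 0.0375]
ee_rot: [[0.986, 0.168, 0.002], [0.168, -0.986, -0.001], [0.002, 0.001, -1.0]]
wrist_force: [0.8, -3.6, 7.3]
gripper_width: 0.003
gripper_force: 3.9
time_s: 8.5
tcp_pos: [0.4563, -0.007, 0.0375]
ee_rot: [[0.986, 0.168, 0.002], [0.168, -0.986, -0.001], [0.001, 0.001, -1.0]]
wrist_force: [-0.5, -4.4, 7.2]
gripper_width: 0.009
gripper_force: 3.9
```

```bash
python3 -m pendant '[[[0,-0.01,0,0],[0,-0.02,0,0],[0,-0.03,0,0],[0,-0.03,0,0]]]'
python3 -m pendant '[[[0,-0.01,0,0],[0,-0.02,0,0],[0,-0.03,0,0],[0,-0.03,0,0]]]'
```

```text
time_s: 8.9
tcp_pos: [0.4557, -0.0042, 0.0375]
ee_rot: [[0.986, 0.168, 0.001], [0.168, -0.986, -0.001], [0.001, 0.001, -1.0]]
wrist_force: [0.3, -4.9, 7.7]
gripper_width: 0.003
gripper_force: 3.9
time_s: 9.3
tcp_pos: [0.4552, -0.0012, 0.0375]
ee_rot: [[0.986, 0.168, 0.001], [0.168, -0.986, -0.001], [0.001, 0.001, -1.0]]
wrist_force: [0.9, -4.2, 8.6]
gripper_width: 0.005
gripper_force: 3.9
```

```bash
python3 -m pendant '[[[0,-0.01,0,0],[0,-0.02,0,0],[0,-0.03,0,0],[0,-0.03,0,0]]]'
python3 - <<'E'
from h import *
b=optics.capture('top')[:,:,::-1];a=optics.capture('side')[:,:,::-1]
K=lambda i,x,y:cv2.resize(i[y:y+75,x:x+180],(720,300),interpolation=cv2.INTER_CUBIC)
cv2.imwrite('pics/top3.png',b)
cv2.imwrite('pics/c3.png',np.vstack([K(a,285,165),K(b,290,180)]))
E
```

```text
time_s: 9.7
tcp_pos: [0.4547, 0.0017, 0.0374]
ee_rot: [[0.986, 0.168, 0.001], [0.168, -0.986, -0.001], [0.001, 0.001, -1.0]]
wrist_force: [0.9, -5.6, 7.0]
gripper_width: 0.005
gripper_force: 3.9
```

View pics/c3.png

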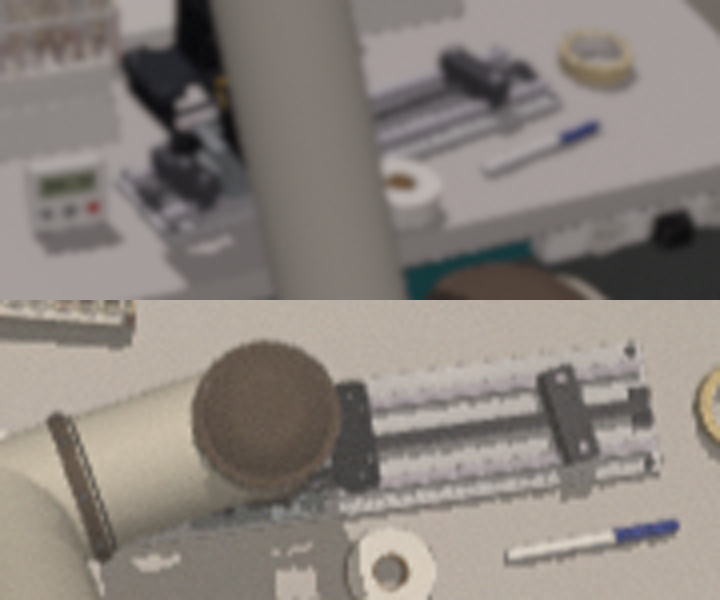

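The carriage's left end is still hidden. The lateral force looks like the tip sliding on the pad, so I'll carry on gently until the tip meets the ledge.

```bash
python3 -m pendant '[[[0,-0.01,0,0],[0,-0.02,0,0],[0,-0.03,0,0],[0,-0.03,0,0]]]'|grep -E 'tcp|wrist'
python3 -m pendant '[[[0,-0.01,0,0],[0,-0.02,0,0],[0,-0.02,0,0]]]'|grep -E 'tcp|wrist'
```

```text
tcp_pos: [0.4544, 0.0032, 0.0375]
wrist_force: [3.7, -14.8, 6.3]
tcp_pos: [0.4543, 0.0035, 0.0375]
wrist_force: [8.8, -24.4, 5.9]
```

The tip is on the ledge, and 25 N no longer moves the carriage, so it is against the stop with the pad still down. I'll relax most of the push without reversing, then lift straight up.

```bash
python3 -m pendant '[[[0,0.01,0,0],[0,0.02,0,0],[0,0.03,0,0],[0,0.03,0,0]]]'|grep -E 'tcp|wrist'
python3 -m pendant '[[[0,0,-0.02,0],[0,0,-0.04,0],[0,0,-0.07,0],[0,0,-0.11,0],[0,0,-0.16,0],[0,0,-0.3,0],[0,0,-0.6,0],[0,0,-1,0]]]'|grep -E 'tcp|wrist'
```

```text
tcp_pos: [0.4544, 0.003, 0.0375]
wrist_force: [1.1, -7.9, 7.5]
tcp_pos: [0.4521, 0.0042, 0.1362]
wrist_force: [0.4, 0.2, 0.2]
```

Next I'll move clear to see the result: up and to the right.

```bash
python3 -m pendant '[[[0,0,-0.5,0],[0,0.5,-0.8,0],[0,1,-0.8,0],[0,1,-0.8,0]]]'|grep tcp
python3 -m pendant '[[[0,0.5,0,0],[0,1,0,0],[0,1,0,0],[0,1,0,0]]]'|grep tcp
python3 - <<'E'
from h import *
b=optics.capture('top')[:,:,::-1];a=optics.capture('side')[:,:,::-1]
K=lambda i,x,y:cv2.resize(i[y:y+75,x:x+180],(720,300),interpolation=cv2.INTER_CUBIC)
cv2.imwrite('pics/top4.png',b)
cv2.imwrite('pics/c4.png',np.vstack([K(a,285,165),K(b,290,180)]))
E
```

```text
tcp_pos: [0.4711, -0.0971, 0.2181]
tcp_pos: [0.4865, -0.1933, 0.2157]
```

View pics/c4.png

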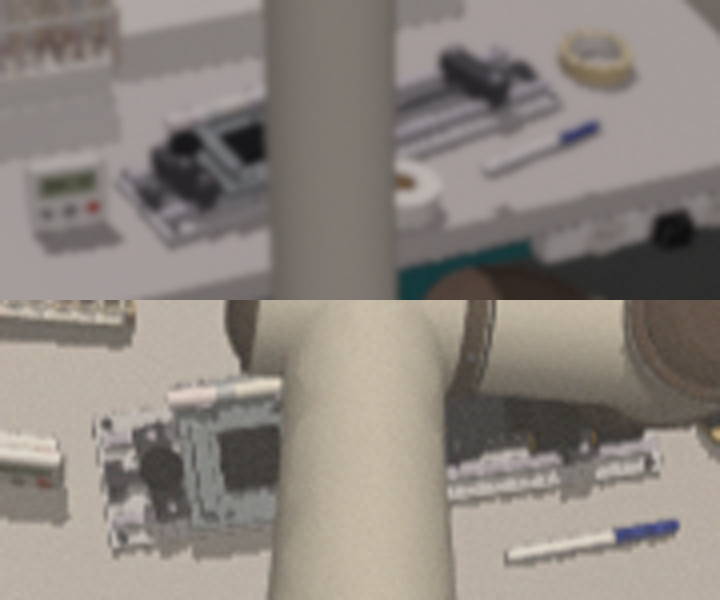

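The carriage sits against the knob stop: the knob is at crop (161,466), the pad's left edge at about 220, and the centres are about 67 mm apart. The bystanders in view are unmoved, the pad is released and the arm is clear, so I'm handing in.

```bash
python3 -c "
from station import r; print(r.finish_job())"
```

```text
the job is handed in; nothing more can be done
None
```

I pressed the pad, pushed the carriage along the rail to the knob stop and released it, then handed in; the last picture shows it there with centres about 67 mm apart, but the hand-in returned no verdict.

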